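# Switch a column selector valve four clicks and lock it again

## Task

Switch the column selector valve over: pull out its red-handled locking pin and stand the pin in any empty well of the blue tube rack, turn the black knob four clicks clockwise (seen from above) so that its tab stops over the hole with the green mark, then push the pin back, fully home, through the tab and the plate and let go. Do not force the pin, and leave the other things on the bench alone.

Things in the scene. Friction and masses are not known exactly. Their poses are not given: they have to be found in the camera images.
- knob_axis (a point): point on the vertical axis of a black selector knob (on a white-based valve), 105 mm above the bench, 22 mm above the round hub's top (54 mm across); fixed, it does not turn. To grip: an upright bar on the hub, 50 mm long, 14 mm thick, 38 mm tall (top 121 mm above the bench), in line with the tab; at the start bar and tab point along this frame's x, to orange_hole.
- orange_hole (a point): where the knob's tab stands at the start: centre of the plate's hole with an orange spot, at the plate's upper face, 74 mm above the bench. Ten such holes, 9 mm across, 44 mm from the axis, one every 36 degrees, through a fixed plate 132 mm square and 8 mm thick, open below. One click turns the tab from one hole to the next. An end stop keeps the knob from turning anticlockwise from here.
- green_hole (a point): the same plate's hole with a green spot, 144 degrees (four clicks) clockwise of orange_hole. A sprung ball holds each click: about 0.4 N m to leave it, no torque half-way to the next (18 degrees), then the knob is drawn on into that click. Let go anywhere but exactly half-way, it snaps to the nearest click. The knob's angle is not in the state: feel or see it.
- pin_grip (a point): locking pin, upright, starts home over orange_hole. Point at the centre of its red handle (16 mm across, 40 mm tall). Steel flange below it (22 mm across, 4 mm thick), underside 24 mm below this point, then a shank 8 mm across, 30 mm long. z up. About 60 g. Two sprung balls stand out 1 mm, 20 mm below the flange: pull or push with about 8 N as they pass; its weight alone does not seat it.
- pin_seat (a point): the same pin, at the centre of the flange's underside. Home, it rests on the knob's tab: 9 mm above the plate's hole point. The tab (8 mm thick, top level with the hub's, 83 mm above the bench) has a 9.5 mm hole, over a plate hole at each click. The bar's end is 19 mm from the pin's axis: hold the pin with the fingers to its sides, closing square to the bar. While in, it locks the knob.
- rack: blue tube rack fixed to the bench, 78 mm (its x) by 150 mm (its y) and 62 mm tall; origin under its middle. The row of four wells at x = -16 mm is empty (y = -51, -17, 17, 51 mm); the other row, at x = +22 mm, holds capped tubes that stand up to 100 mm above the bench.
- well1 (a point): centre of the mouth of the empty well at y = -17 mm in the rack, at its top face, 62 mm above the bench: 13 mm across, through an 8 mm plate with free space below; the pin's flange rests on the rim and holds it upright. The frame's axes are those of the rack: close the fingers along its y to stay clear of the tubes.
- well2 (a point): as well1, the empty well at y = +17 mm.
- wrench: small steel open-ended fitting wrench lying flat between the task's things, 130 mm long, 8 mm thick; origin under its middle, x along it
- syringe: plastic syringe with a red tip cap lying on the bench, about 145 mm long, 20 mm thick; origin under its barrel
- buffer_bottle: glass jar with a blue cap, 66 mm across and 120 mm tall; origin under its middle
- beaker: empty glass beaker, 64 mm across and 78 mm tall; origin under its middle
- sample_vial: small amber vial with a white cap, 28 mm across and 45 mm tall; origin under its middle
- column: small white chromatography column with red end fittings lying on the bench, 136 mm long, 26 mm thick; origin under its middle, x along it
There are look-alikes about, which are no part of the job. Leave any turquoise or yellow look-alike of the part that bears pin_grip alone.

How it is judged (in metres and radians):
On the way:
1. the pin is out of the valve and stands, let go, in an empty well of the rack (x of pin_seat in the frame of rack between -0.024 and -0.008 m and y of pin_seat in the frame of rack between -0.062 and 0.062 m and z of pin_seat in the frame of rack between 0.059 and 0.066 m and angle between pin_grip's own z axis and vertical below 0.15 rad and contact force between the fingers and pin below 0.1 N), for 0.2 s.
At the end, for the whole second after the job is handed in: the pin, let go and at rest, is fully home and upright through the knob's tab and the plate at the green mark: its flange on the tab (6.5 to 11.5 mm above the plate, the tab's top being at 9 mm) and within 3 mm of the green-marked hole's centre, leaning under 0.08 rad (horizontal distance between pin_seat and green_hole below 0.003 m and z of pin_seat in the frame of green_hole between 0.0065 and 0.0115 m and angle between pin_grip's own z axis and vertical below 0.08 rad and linear speed of pin below 0.01 m/s and contact force between the fingers and pin below 0.1 N); the robot touches nothing.
It fails at once if the pin was forced: pressed or jammed against the valve with more than 70 N (contact force between pin and valve above 70 N).
It fails at once if another thing on the bench was moved more than 20 mm (distance of any of wrench, syringe, buffer_bottle, beaker, sample_vial, column from where it was at the start of the episode above 0.02 m).
It also fails if it takes over 72 s, if anything falls off the work surface, if the arm or the gripper's body presses on something with over 40 N, if the wrist force passes 120 N, or if a joint passes its speed limit or range.

## Robot

A 7-joint arm with a two-finger parallel gripper is mounted at the origin on the work surface. World frame = base frame: x ahead of the robot, y to its left, z up, the work surface at z = 0. Lengths are in mm, angles in rad, forces in N, time in s.
With the tool pointing down it reaches from about 350 to 775 mm from the base axis. Payload 3.1 kg.
Tool frame: the origin (TCP) lies on the centre line of the jaws, within the pads' length; the fingertips stand bot.tips_ahead ahead of it and the grasp point (between the pads) lies 2 mm behind it (bot.tips_ahead is the distance from the TCP to the fingertips, in mm); z points along the fingers, y is the direction in which the jaws open and shut (so a half turn about z gives the same grasp; the last joint's range is limited). The gripper opens to 85 mm and grips with 20 to 120 N. Pads are 22 mm wide; open, the fingers measure 114 mm over their backs; the gripper's body (76 mm by 85 mm) begins 54 mm behind the grasp point. The pads swing forward as they close: fully open they stand 13 mm farther back than shut.
Start: joints at [-1.179, 0.311, 0.014, 1.512, -0.004, 1.319, -0.027], TCP at [231.153, 499.085, 248.304] pointing down, gripper open.
Joint ranges: [-2.7, 2.7], [-0.3, 1.91], [-1.27, 1.3], [0.12, 2.57], [-1.44, 4.58], [0.2, 2.03], [-3.05, 3.05]. Speed limits (rad/s): [2.79, 2.79, 3.14, 3.14, 3.14, 3.14, 3.14].

## Interface

Orientations are given as a unit quaternion [w, x, y, z].
In Python, from plant import bot gives the robot as it stands.
- The arm moves only by the shell command python3 -m inch 'ROWS' [FORCE]. ROWS is a JSON object of lists of equal length, an entry for each row: "dp": the shift along the tool's x, y, z in units of 40 mm (1.0 is 40 mm), a list of three; "turn": the turn about the tool's z in units of 5 degrees (1.0 is 5 degrees); "jaw": the finger opening in mm, from 0 to 85.4. A call has 1 to 20 rows; each row is the pose to reach, as a shift and turn from the pose measured when the call began, along the tool's axes at that moment; what a row does not reach only later rows make up. A row lasts 1/8 s, in which the tool goes at most 62.5 mm and 10.7 degrees, less where a joint would pass 70% of its speed; a pose out of reach is approached as far as the arm can. A call with a gripper value outside its range is refused whole. The fingers move at their own pace and stop on an object; FORCE is the grip in N (left out, the last holds). Time passes only in rows, so rows that repeat a pose let the fingers close. It gives the time, the measured TCP pose, the force and the opening at its end, in the units of the state.
- bot.observe(): the state, without advancing time (a new reading comes with each control period).
- bot.grab_frame(name): name is "scene" or "side" or "wrist"; returns a dict with "img" (480x640x3 uint8, red, green, blue), "z_map" (480x640 float32, mm along the optical axis (not along the pixel's ray), 0 where there is no reading), "fx", "fy", "cx", "cy" (pixels), "pose" (4x4, takes a point from camera to world coordinates); the wrist camera has in their place "mount" (4x4, takes a point from camera to tool coordinates, whose origin is the TCP and whose axes are the flange's). Camera axes: x right, y down, z forward; pixel columns grow to the right and rows downward; lengths in mm; the calibration is good to about 2 mm. A picture is of the moment at which its call begins: read the wrist's pose just before it.
- bot.hand_in(): hands the job in, once; it reports no verdict.
The state is a dict: "time": time; "joint_positions": joint angles; "qd": joint speeds; "joint_torque": joint torques, N m; "position": TCP position; "eef_rot": TCP orientation; "ft_force": force on the tool from outside, world axes, zero at the start; "wrist_torque": the same for the moment, N m; "finger_gap": opening from 0.0 (shut) to 1.0 (fully open).
Only numpy, scipy, OpenCV 4.12 (cv2) and the standard library are available. Lean on these libraries where they do the work, as an engineer would, in place of code of your own. Each camera call takes 0.05 s, during which the arm holds its last target.

## Working session

There is one attempt and no reset: what is moved stays moved. The work goes in short steps, Python scripts to look and compute and a shell command to move; the robot and the scene stay as the last step left them, time stands still between calls to the robot, and variables do not carry over. Pictures are saved under pics/ and viewed, and the job is handed in when it is done.

```bash
ls; mkdir -p pics; python3 - <<'E'
from plant import bot
import cv2, numpy as np
s=bot.observe(); print({k:np.round(v,3) for k,v in s.items()}); print(bot.tips_ahead)
for n in ["scene","side","wrist"]:
    f=bot.grab_frame(n); cv2.imwrite(f"pics/{n}0.png",f["img"][:,:,::-1]); np.savez(f"{n}0.npz",**f)
    print(n,f["fx"],f["cx"],f["cy"],np.round(f.get("pose",f.get("mount")),3).tolist())
E
```

```text
pics
{'time': np.float64(0.0), 'joint_positions': array([-1.179,  0.312,  0.014,  1.513, -0.004,  1.319, -0.027]), 'qd': array([0.   , 0.001, 0.   , 0.001, 0.002, 0.001, 0.001]), 'joint_torque': array([ 0.0000e+00, -3.7993e+01,  1.4600e-01, -2.3059e+01,  1.2000e-02,
        1.4000e-02, -0.0000e+00]), 'position': array([230.881, 498.426, 247.217]), 'eef_rot': array([-0.   ,  0.215,  0.977, -0.001]), 'ft_force': array([ 0.148, -0.332,  0.212]), 'wrist_torque': array([ 0.018, -0.002,  0.042]), 'finger_gap': np.float64(0.999)}
17.0
scene 478.27395762274165 313.9656609063645 233.37140898431707 [[-0.27, 0.522, -0.809, 1384.502], [0.963, 0.161, -0.218, 198.466], [0.016, -0.838, -0.546, 633.742], [0.0, 0.0, 0.0, 1.0]]
side 604.3446425764035 319.0598800168574 241.78034451338513 [[0.874, -0.276, 0.4, -49.736], [-0.486, -0.516, 0.706, -1115.437], [0.012, -0.811, -0.585, 1014.97], [0.0, 0.0, 0.0, 1.0]]
wrist 331.9878258651856 319.43113617136765 240.18023122559032 [[0.0, -0.952, -0.307, 78.408], [1.0, 0.0, 0.001, 0.014], [-0.001, -0.307, 0.952, -125.428], [0.0, 0.0, 0.0, 1.0]]
```

View pics/scene0.png

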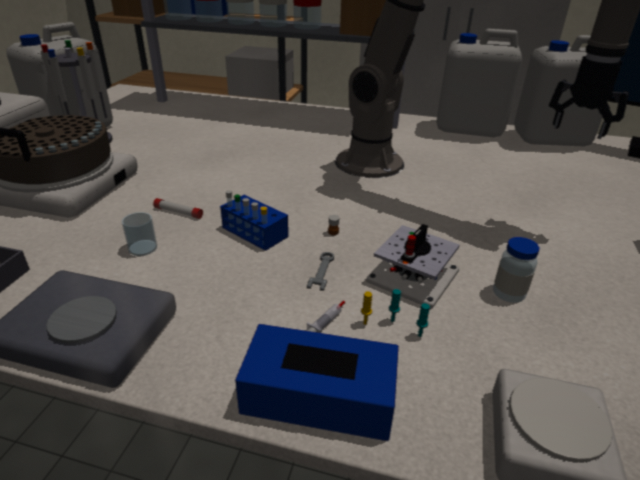

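View pics/side0.png

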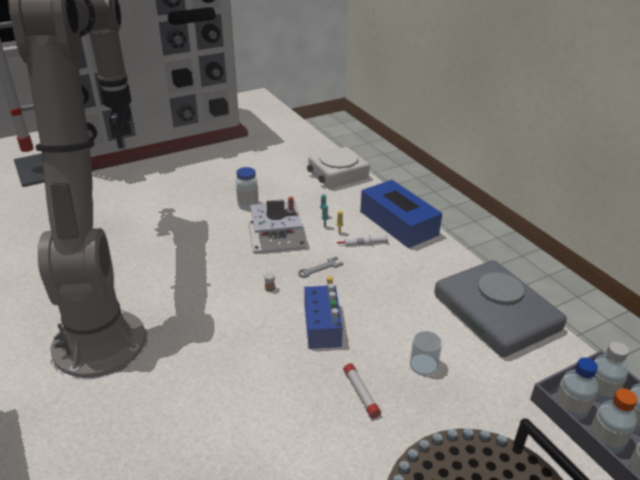

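View pics/wrist0.png

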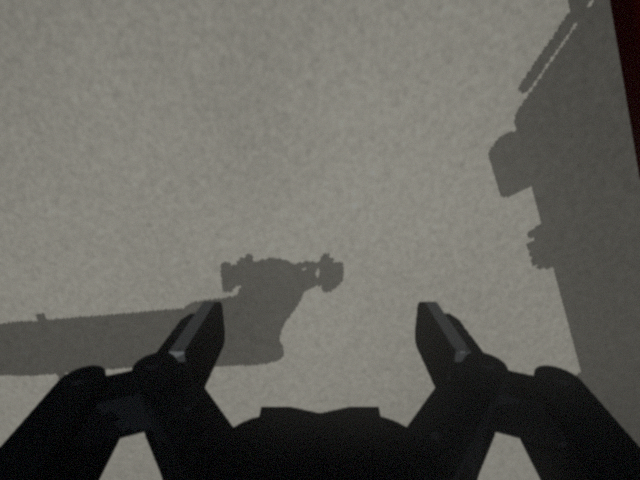

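The scene view shows the valve near (415,250) with the red pin at about (410,245), a rack at (255,220) and a wrench at (322,270). There is a yellow look-alike at (367,307) and turquoise ones at (395,303) and (423,320). The syringe with its red cap is at (328,317). I'll take close crops and measure.

```bash
cat > h.py <<'E'
import numpy as np, cv2
from scipy.spatial.transform import Rotation as R
def load(n): return dict(np.load(n))
def T_tool(s):
    q=s["eef_rot"]; T=np.eye(4); T[:3,:3]=R.from_quat([q[1],q[2],q[3],q[0]]).as_matrix(); T[:3,3]=s["position"]; return T
def cloud(f,P=None):
    P=f["pose"] if P is None else P
    z=f["z_map"]; v,u=np.mgrid[:480,:640]
    c=np.stack([(u-f["cx"])/f["fx"]*z,(v-f["cy"])/f["fy"]*z,z,np.ones_like(z)],-1)
    w=(c@P.T)[...,:3]; w[z<=0]=np.nan; return w
def ray(f,u,v,h,P=None):
    P=f["pose"] if P is None else P
    d=P[:3,:3]@np.array([(u-f["cx"])/f["fx"],(v-f["cy"])/f["fy"],1]); o=P[:3,3]
    return o+d*(h-o[2])/d[2]
def proj(f,X,P=None):
    P=f["pose"] if P is None else P
    c=np.linalg.inv(P)@np.append(X,1); return c[0]/c[2]*f["fx"]+f["cx"],c[1]/c[2]*f["fy"]+f["cy"]
E
python3 - <<'E'
from h import *
for n,(a,b,c,d) in {"scene":(355,215,475,345),"side":(235,160,355,260)}.items():
    f=load(n+"0.npz"); im=f["img"][b:d,a:c,::-1]; k=600//(d-b) if (d-b)*6>600 else 6
    cv2.imwrite(f"pics/{n}_crop.png",cv2.resize(im,None,fx=k,fy=k,interpolation=cv2.INTER_CUBIC)*1); print(k)
    w=cloud(f); hsv=cv2.cvtColor(f["img"],cv2.COLOR_RGB2HSV).astype(int)
    red=((hsv[...,0]<8)|(hsv[...,0]>172))&(hsv[...,1]>150)&(hsv[...,2]>60)&(w[...,2]>80)&(w[...,2]<140)
    nn,l,st,ce=cv2.connectedComponentsWithStats(red.astype(np.uint8))
    for i in range(1,nn):
        if st[i,4]>15: print(n,st[i],ce[i].round(1),np.nanmedian(w[l==i],0).round(1),np.nanmax(w[l==i][:,2]).round(1))
    # plate top
    m=(abs(w[...,2]-74)<5)&(hsv[...,1]<50)
    print("plate",np.nanmedian(w[m],0),m.sum())
    m=(w[...,2]>54)&(w[...,2]<70)&(hsv[...,0]>105)&(hsv[...,0]<130)&(hsv[...,1]>120)
    p=w[m]; print("blue",len(p),np.nanmedian(p,0),np.percentile(p,[2,98],axis=0).round(0).tolist())
E
```

```text
4
scene [408 235   8   5  28] [411.4 237. ] [591.  179.5 127.4] 129.1
plate [854.2863921  388.71168173  71.03472191] 9236
blue 1991 [9.52420902e+02 3.29002540e-01 6.20118592e+01] [[443.0, -257.0, 54.0], [968.0, 190.0, 69.0]]
6
side [ 19 138  12  12  73] [ 24.7 143. ] [-12.2 911.7 112.4] 129.9
plate [648.20050429 223.1509056   73.73523423] 3443
blue 949 [ 471.34792464 -199.27973823   62.71866658] [[427.0, -266.0, 58.0], [516.0, -127.0, 67.0]]
```

View pics/scene_crop.png

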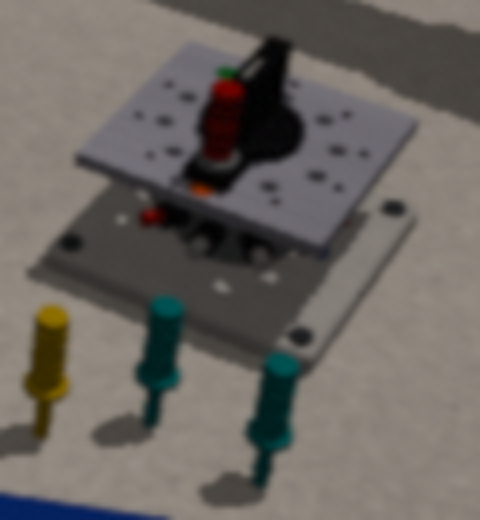

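View pics/side_crop.png

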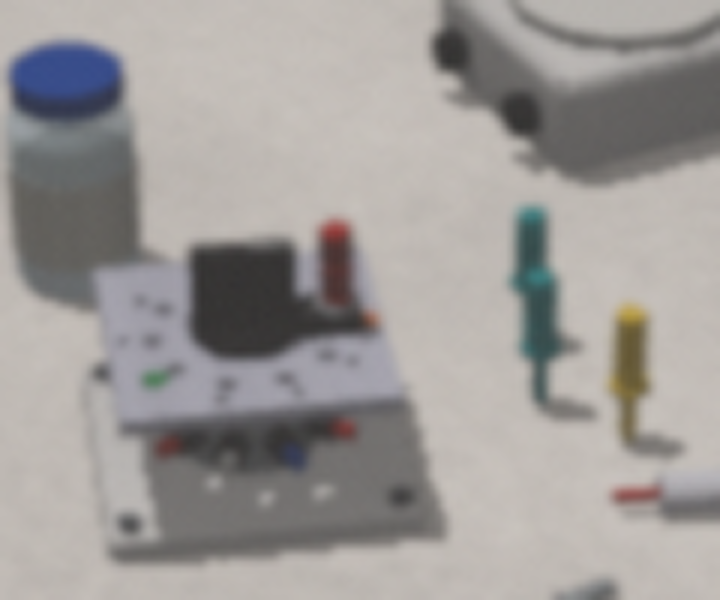

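```bash
python3 - <<'E'
from h import *
sc=load("scene0.npz"); sd=load("side0.npz")
S=lambda u,v,z: ray(sc,355+u/4,215+v/4,z)[:2].round(1)
D=lambda u,v,z: ray(sd,235+u/6,160+v/6,z)[:2].round(1)
print("pin top",S(229,90,127),D(335,229,127))
c=np.array([S(*p,74) for p in [(190,42),(417,124),(325,245),(78,156)]]);print(c,c.mean(0),np.linalg.norm(np.diff(c,axis=0),axis=1))
c=np.array([D(*p,74) for p in [(97,270),(365,255),(405,395),(125,425)]]);print(c,c.mean(0),np.linalg.norm(np.diff(c,axis=0),axis=1))
print("orange",S(202,190,74),D(371,320,74)," green",S(228,73,74),D(155,379,74))
# plate fit
for f in (sc,sd):
    w=cloud(f); hsv=cv2.cvtColor(f["img"],cv2.COLOR_RGB2HSV).astype(int)
    near=(abs(w[...,0]-590)<130)&(abs(w[...,1]-210)<130)
    m=near&(abs(w[...,2]-74)<4); r=cv2.minAreaRect(w[m][:,:2].astype(np.float32)); print("plate",r,m.sum())
    n2=(abs(w[...,0]-471)<100)&(abs(w[...,1]+199)<120)&(abs(w[...,2]-62)<3)
    r=cv2.minAreaRect(w[n2][:,:2].astype(np.float32)); print("rack",r,n2.sum())
    n3=(abs(w[...,0]-471)<100)&(abs(w[...,1]+199)<120)&(w[...,2]>75)
    print("tubes",np.nanmedian(w[n3],0))
from plant import bot
s=bot.observe(); print(T_tool(s).round(3))
E
```

```text
pin top [592. 181.] [589.6 175.8]
[[466.8 153.4]
 [512.6 276.5]
 [630.3 236.9]
 [592.6 112.2]] [550.575 194.75 ] [131.34401395 124.1831309  130.27424918]
[[509.1 273.3]
 [629.8 224.5]
 [590.5 108.2]
 [467.  146.7]] [549.1   188.175] [130.19189683 122.76066145 129.36189547]
orange [603.3 175.7] [605.7 171.7]  green [492.5 176.9] [494.6 174.3]
plate ((602.238037109375, 179.88572692871094), (144.32557678222656, 258.230712890625), 77.43621063232422) 1986
rack ((484.7119140625, -193.65318298339844), (152.65692138671875, 82.42935943603516), 66.01066589355469) 736
tubes [ 508.95281748 -200.22150744   91.62572853]
plate ((605.5465087890625, 178.47915649414062), (147.72750854492188, 255.05810546875), 75.15003967285156) 821
rack ((484.3748474121094, -194.53585815429688), (157.35096740722656, 78.26395416259766), 65.4805908203125) 963
tubes [ 499.36776444 -209.54322069   96.31043726]
[[-9.07000e-01  4.20000e-01 -1.00000e-03  2.30942e+02]
 [ 4.20000e-01  9.07000e-01 -2.00000e-03  4.98592e+02]
 [-0.00000e+00 -2.00000e-03 -1.00000e+00  2.47493e+02]
 [ 0.00000e+00  0.00000e+00  0.00000e+00  1.00000e+00]]
```

Valve axis is about (550,191), the pin about (591,178) and the tab direction about -18°. The plate edges measure about 130 mm and the pin radius about 43 mm, both consistent with the description. I'm choosing the red upright pin at scene (411,245) and rejecting the yellow one at (367,307), the turquoise ones at (395,303) and (423,320), and the syringe cap at (341,303). Next I'll move above the valve for a wrist view.

```bash
python3 -m inch '{"dp":[[-0.5,-0.2,0],[-1.7,-0.6,0],[-3.0,-1.0,0],[-4.3,-1.5,0],[-5.6,-1.9,0],[-6.9,-2.4,0],[-8.2,-2.8,0],[-9.4,-3.2,0],[-10.2,-3.5,0],[-10.46,-3.6,0],[-10.46,-3.6,0],[-10.46,-3.6,0]],"turn":[0,-0.2,-0.4,-0.6,-0.8,-1,-1.2,-1.4,-1.4,-1.4,-1.4,-1.4],"jaw":[60,60,60,60,60,60,60,60,60,60,60,60]}'
cat > look.py <<'E'
import sys; from h import *; from plant import bot
n=sys.argv[1]; cam=sys.argv[2] if len(sys.argv)>2 else "wrist"
s=bot.observe(); f=bot.grab_frame(cam)
if cam=="wrist": f["pose"]=T_tool(s)@f["mount"]
np.savez(n+".npz",**f); np.savez(n+"_s.npz",**s); cv2.imwrite(f"pics/{n}.png",f["img"][:,:,::-1])
print(s["time"],s["position"].round(1),T_tool(s)[:3,1].round(3),s["joint_positions"].round(2),s["ft_force"].round(1),s["finger_gap"])
E
python3 look.py w1
```

```text
time: 1.65
position: [548.7, 194.6, 247.6]
eef_rot: [-0.001, 0.153, 0.988, -0.0]
ft_force: [0.3, -0.4, 0.1]
finger_gap: 0.704
1.65 [548.7 194.6 247.6] [ 0.303  0.953 -0.001] [-0.54  0.38  0.23  1.43 -0.09  1.35  0.97] [ 0.3 -0.4  0.1] 0.7041030700135218
```

View pics/w1.png

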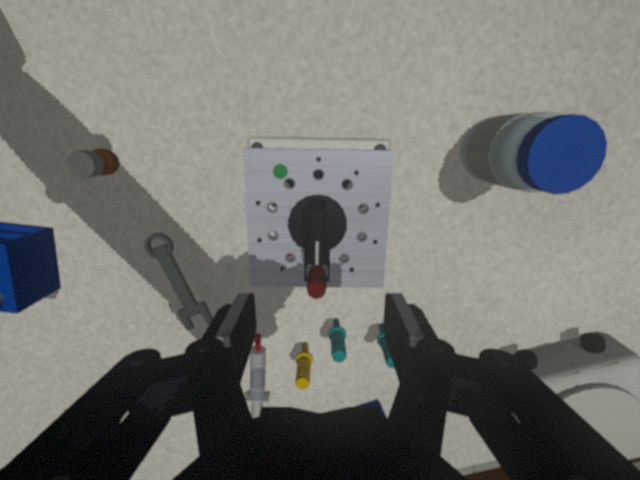

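The wrist view shows the valve square on. The red pin top is at (316,275–290), the green spot at (280,171), and the bar and tab point straight down the image. The look-alikes are at (303,365), (338,340) and (387,345). I'll measure from an enlarged crop.

```bash
python3 - <<'E'
from h import *
f=load("w1.npz"); im=f["img"][135:305,235:405,::-1]
im=cv2.resize(im,None,fx=3.5,fy=3.5,interpolation=cv2.INTER_CUBIC); im=cv2.convertScaleAbs(im,alpha=1.6)
cv2.imwrite("pics/w1c.png",im)
E
```

```text
(no output)
```

View pics/w1c.png

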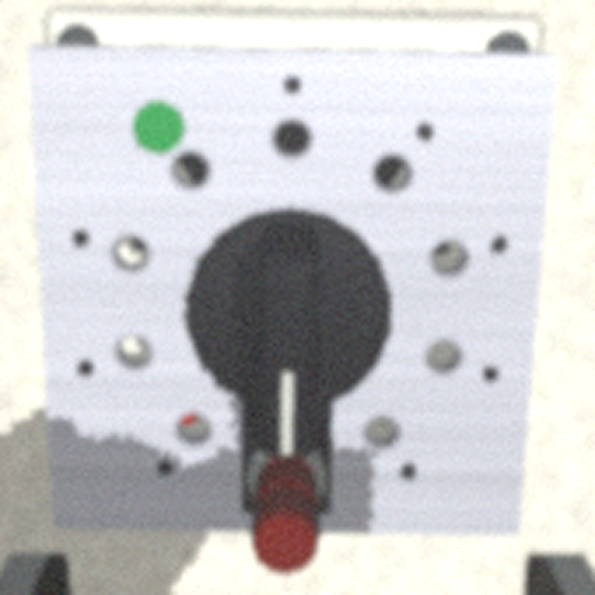

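```bash
python3 - <<'E'
from h import *
from scipy.optimize import least_squares
f=load("w1.npz"); s=load("w1_s.npz")
px=[(194,430),(133,351),(130,252),(191,170),(292,138),(393,173),(450,257),(443,356),(382,431)]
W=np.array([ray(f,235+(u-1.25)/3.5,135+(v-1.25)/3.5,74)[:2] for u,v in px])
k=np.arange(1,10)
def mod(p): a=p[2]-k*np.pi/5; return p[:2]+p[3]*np.c_[np.cos(a),np.sin(a)]
r=least_squares(lambda p:(mod(p)-W).ravel(),[550,191,-0.3,44]); p=r.x
print("axis",p[:2].round(1),"ang",np.degrees(p[2]).round(2),"rad",p[3].round(2),"res",abs(r.fun).max().round(2))
for n,a in (("orange",p[2]),("green",p[2]-np.pi*.8)): print(n,(p[:2]+44*np.array([np.cos(a),np.sin(a)])).round(1))
print("pintop",ray(f,235+(286-1.25)/3.5,135+(543-1.25)/3.5,127).round(1))
w=cloud(f); print("plate z",np.median(w[150:160,260:380,2]), "pin top z",np.nanmedian(w[286:292,312:320],axis=(0,1)))
T=T_tool(s); y=T[:2,1]; print("tool y deg",np.degrees(np.arctan2(y[1],y[0])))
E
```

```text
axis [547.9 192.8] ang -18.54 rad 43.93 res 0.3
orange [589.6 178.8]
green [505.9 179.6]
pintop [589.2 179.1 127. ]
plate z nan pin top z [587.87441181 178.62185648 127.03110133]
tool y deg 72.35356800141719
```

Holes fit to 0.3 mm at radius 43.93, and the pin top from depth is z=127, as expected. Next I'll move over the pin and stop short above it, then check.

```bash
cat > go.py <<'E'
# prints delta in move units to world target x y z [yaw of tool y, deg]
import sys; from h import *; from plant import bot
t=list(map(float,sys.argv[1:])); s=bot.observe(); T=T_tool(s)
d=T[:3,:3].T@(np.array(t[:3])-T[:3,3]); print("t",round(s["time"],2),"pos",T[:3,3].round(1),"F",s["ft_force"].round(1),"gap",round(s["finger_gap"]*85.4,1),"j",s["joint_positions"].round(2)); print("dp",(d/40).round(3))
y=np.degrees(np.arctan2(T[1,1],T[0,1])); 
if len(t)>3: print("yaw",y.round(2),"turn",((y-t[3]+90)%180-90)/5, "tilt",np.degrees(np.arccos(-T[2,2])).round(2))
E
python3 -m inch '{"dp":[[-0.4,0,0.2],[-0.8,-0.05,0.6],[-1.1,-0.06,1.1],[-1.1,-0.06,1.7],[-1.1,-0.06,2.1],[-1.1,-0.06,2.3],[-1.1,-0.06,2.3],[-1.1,-0.06,2.3]],"turn":[0,0.1,0.2,0.2,0.2,0.2,0.2,0.2],"jaw":[44,44,44,44,44,44,44,44]}'
python3 go.py 589.3 179 110 71.46; python3 look.py w2
```

```text
time: 2.7
position: [590.4, 179.1, 156.7]
eef_rot: [0.0, 0.162, 0.987, 0.0]
ft_force: [-0.3, 1.2, -0.2]
finger_gap: 0.517
t 2.7 pos [590.4 179.1 156.7] F [-0.3  1.2 -0.2] gap 44.2 j [-0.48  0.51  0.24  1.46 -0.12  1.18  1.02]
dp [ 0.026 -0.012  1.167]
yaw 71.37 turn -0.017053499844334397 tilt 0.02
2.7 [590.4 179.1 156.7] [0.319 0.948 0.   ] [-0.48  0.51  0.24  1.46 -0.12  1.18  1.02] [-0.3  1.2 -0.2] 0.5173405841634803
```

View pics/w2.png

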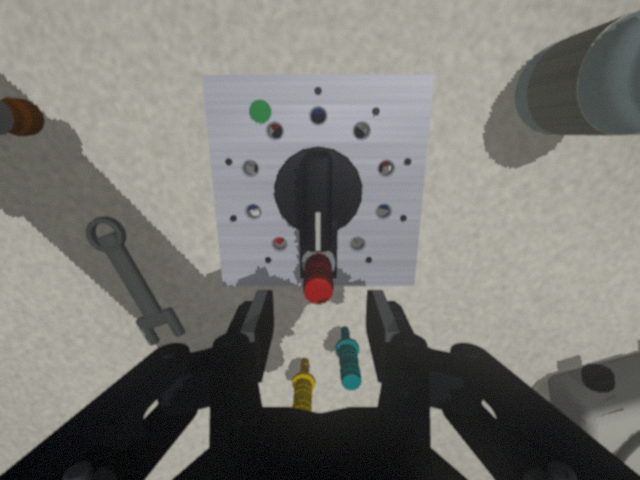

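The pin top at (318,289) is centred between the jaws. I'll descend and close.

```bash
python3 - <<'E'
from h import *
f=load("w2.npz"); print(ray(f,318.3,289.5,127).round(1))
E
python3 -m inch '{"dp":[[0.03,-0.01,0.4],[0.03,-0.01,0.8],[0.03,-0.01,1.1],[0.03,-0.01,1.17],[0.03,-0.01,1.17],[0.03,-0.01,1.17],[0.03,-0.01,1.17],[0.03,-0.01,1.17],[0.03,-0.01,1.17]],"turn":[0,0,0,0,0,0,0,0,0],"jaw":[44,44,44,44,40,30,20,10,10]}' 40
python3 go.py 589.3 179 110 71.46
```

```text
[588.7 179.2 127. ]
time: 3.88
position: [589.6, 179.2, 110.6]
eef_rot: [0.001, 0.162, 0.987, 0.0]
ft_force: [0.4, -0.2, 2.7]
finger_gap: 0.174
t 3.88 pos [589.6 179.2 110.6] F [ 0.4 -0.2  2.7] gap 14.9 j [-0.48  0.55  0.23  1.52 -0.14  1.09  1.03]
dp [ 0.005 -0.007  0.015]
yaw 71.38 turn -0.01686526031985238 tilt 0.09
```

```bash
python3 -m inch '{"dp":[[0,0,-0.05],[0,0,-0.15],[0,0,-0.25],[0,0,-0.35],[0,0,-0.5],[0,0,-0.7],[0,0,-1.0],[0,0,-1.4],[0,0,-1.8],[0,0,-2.1],[0,0,-2.1],[0,0,-2.1]],"turn":[0,0,0,0,0,0,0,0,0,0,0,0],"jaw":[10,10,10,10,10,10,10,10,10,10,10,10]}' 40
python3 go.py 589.3 179 194 71.46; python3 look.py w3; python3 - <<'E'
from h import *
# rack geometry from initial views: fit top face
for n in ("scene0","side0"):
    f=load(n+".npz"); im=f["img"]
    a,b,c,d=(205,180,305,255) if n=="scene0" else (290,270,360,360)
    k=6
    cv2.imwrite(f"pics/rack_{n}.png",cv2.convertScaleAbs(cv2.resize(im[b:d,a:c,::-1],None,fx=k,fy=k,interpolation=cv2.INTER_CUBIC),alpha=1.4))
E
```

```text
time: 5.38
position: [589.1, 179.0, 194.1]
eef_rot: [0.0, 0.162, 0.987, 0.0]
ft_force: [-1.1, 0.0, -0.4]
finger_gap: 0.175
t 5.38 pos [589.1 179.  194.1] F [-1.1  0.  -0.4] gap 14.9 j [-0.48  0.48  0.24  1.41 -0.12  1.26  1.01]
dp [-0.005  0.001  0.003]
yaw 71.37 turn -0.017990167206446018 tilt 0.03
5.375 [589.1 179.  194.1] [0.319 0.948 0.   ] [-0.48  0.48  0.24  1.41 -0.12  1.26  1.01] [-1.1  0.  -0.4] 0.17486579506691863
```

View pics/w3.png

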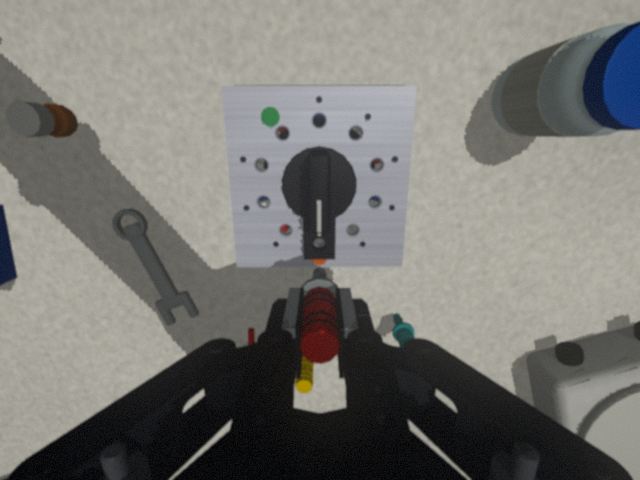

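View pics/rack_side0.png

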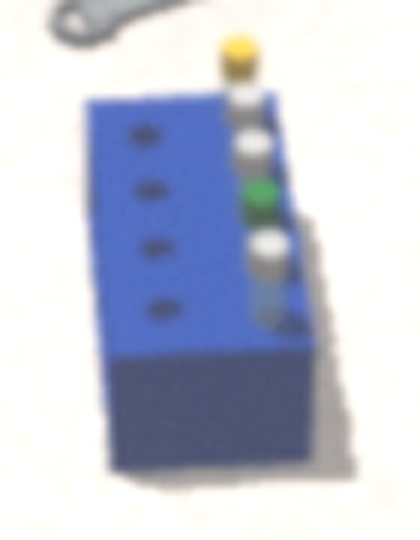

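View pics/rack_scene0.png

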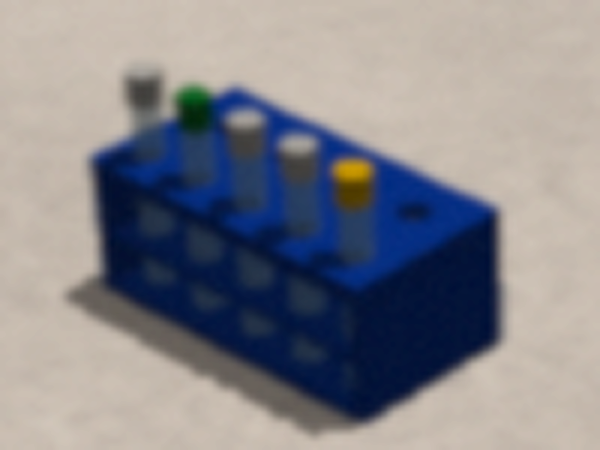

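The pin is out and held upright in the jaws; the tab hole now shows at (320,243). The side crop shows four empty wells at (145,135), (151,190), (157,248) and (164,309), and I'll convert those to world positions.

```bash
python3 - <<'E'
from h import *
f=load("side0.npz")
W=np.array([ray(f,290+(u-2.5)/6,270+(v-2.5)/6,62)[:2] for u,v in [(145,135),(151,190),(157,248),(164,309)]])
print(W.round(1),np.linalg.norm(np.diff(W,axis=0),axis=1))
d=W[0]-W[-1]; a=np.degrees(np.arctan2(d[1],d[0])); print("y dir deg",a)
E
python3 go.py 450 -185 194 86
```

```text
[[ 490.  -140.6]
 [ 476.1 -171. ]
 [ 461.9 -201.8]
 [ 447.7 -233. ]] [33.42193983 33.92366195 34.3231634 ]
y dir deg 65.41790187580654
t 5.42 pos [588.9 179.  193.8] F [ 0.5 -0.2 -0.8] gap 14.8 j [-0.48  0.48  0.24  1.41 -0.12  1.26  1.01]
dp [ 3.840e-01 -9.733e+00 -7.000e-03]
yaw 71.37 turn -2.9260151302211908 tilt 0.02
```

```bash
python3 -m inch '{"dp":[[0,-0.4,0],[0,-1.3,0],[0,-2.3,0],[0,-3.5,0],[0,-4.7,0],[0,-5.9,0],[-0.1,-7.1,0],[-0.1,-8.1,0],[-0.1,-8.8,0],[-0.1,-9.2,0],[-0.1,-9.2,0],[-0.1,-9.2,0],[-0.1,-9.2,0]],"turn":[0,0.1,0.3,0.5,0.7,0.9,1.1,1.2,1.2,1.2,1.2,1.2,1.2],"jaw":[10,10,10,10,10,10,10,10,10,10,10,10,10]}' 40
python3 go.py 476.1 -171 194 65.4; python3 look.py w4
```

```text
time: 7.05
position: [475.8, -169.3, 193.6]
eef_rot: [-0.0, 0.212, 0.977, 0.0]
ft_force: [-0.1, 0.7, -0.5]
finger_gap: 0.173
t 7.05 pos [ 475.8 -169.3  193.6] F [-0.1  0.7 -0.5] gap 14.8 j [-0.03  0.27  0.42  1.73 -0.12  1.17  1.56]
dp [-0.026 -0.035 -0.011]
yaw 65.55 turn 0.02927527003948569 tilt 0.06
7.05 [ 475.8 -169.3  193.6] [0.414 0.91  0.001] [-0.03  0.27  0.42  1.73 -0.12  1.17  1.56] [-0.1  0.7 -0.5] 0.172826397603634
```

View pics/w4.png

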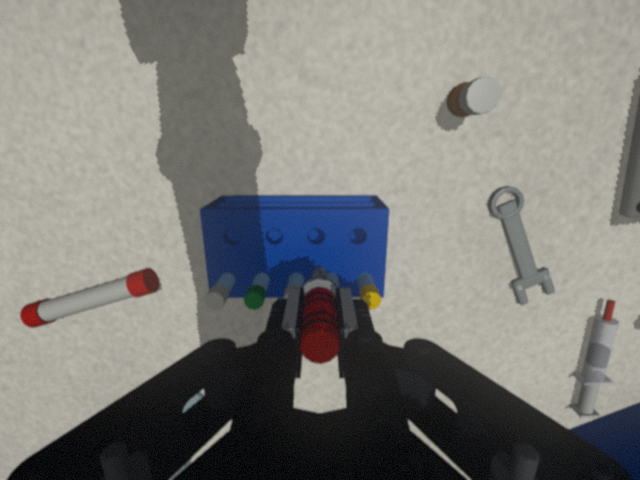

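```bash
python3 - <<'E'
from h import *
f=load("w4.npz")
W=np.array([ray(f,u,236.3,62)[:2] for u in (232.3,274.3,316.3,358.3)])
print(W.round(1),np.linalg.norm(np.diff(W,axis=0),axis=1)); d=W[3]-W[0]; print(np.degrees(np.arctan2(d[1],d[0])))
im=f["img"][190:310,195:395,::-1]; cv2.imwrite("pics/w4c.png",cv2.convertScaleAbs(cv2.resize(im,None,fx=4,fy=4,interpolation=cv2.INTER_CUBIC),alpha=1.5))
E
```

```text
[[ 447.6 -233.7]
 [ 461.7 -202.8]
 [ 475.8 -171.8]
 [ 489.8 -140.8]] [34.01150712 34.02306531 34.0346294 ]
65.53449318002114
```

View pics/w4c.png

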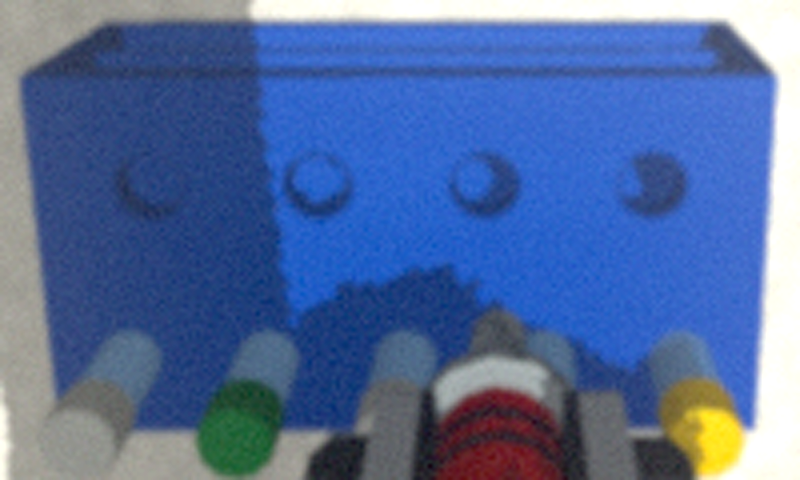

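Both cameras agree on the well at (475.9,-171.6). I'll descend in two stages.

```bash
python3 -m inch '{"dp":[[0,-0.03,0.3],[-0.02,-0.05,0.8],[-0.02,-0.05,1.3],[-0.02,-0.05,1.65],[-0.02,-0.05,1.7],[-0.02,-0.05,1.7],[-0.02,-0.05,1.7]],"turn":[0,0,0,0,0,0,0],"jaw":[10,10,10,10,10,10,10]}' 40
python3 go.py 475.9 -171.6 91 65.5; python3 look.py w5; python3 - <<'E'
from h import *
f=load("w5.npz")
im=f["img"][190:340,220:420,::-1]; cv2.imwrite("pics/w5c.png",cv2.convertScaleAbs(cv2.resize(im,None,fx=4,fy=4,interpolation=cv2.INTER_CUBIC),alpha=1.5))
E
```

```text
time: 7.98
position: [476.3, -171.9, 126.4]
eef_rot: [0.001, 0.212, 0.977, 0.0]
ft_force: [0.1, 0.2, -0.5]
finger_gap: 0.173
t 7.97 pos [ 476.3 -171.9  126.4] F [ 0.1  0.2 -0.5] gap 14.8 j [-0.01  0.34  0.41  1.82 -0.16  1.01  1.6 ]
dp [0.012 0.003 0.884]
yaw 65.53 turn 0.005193288744825964 tilt 0.08
7.975 [ 476.3 -171.9  126.4] [0.414 0.91  0.001] [-0.01  0.34  0.41  1.82 -0.16  1.01  1.6 ] [ 0.1  0.2 -0.5] 0.17344733708431226
```

View pics/w5c.png

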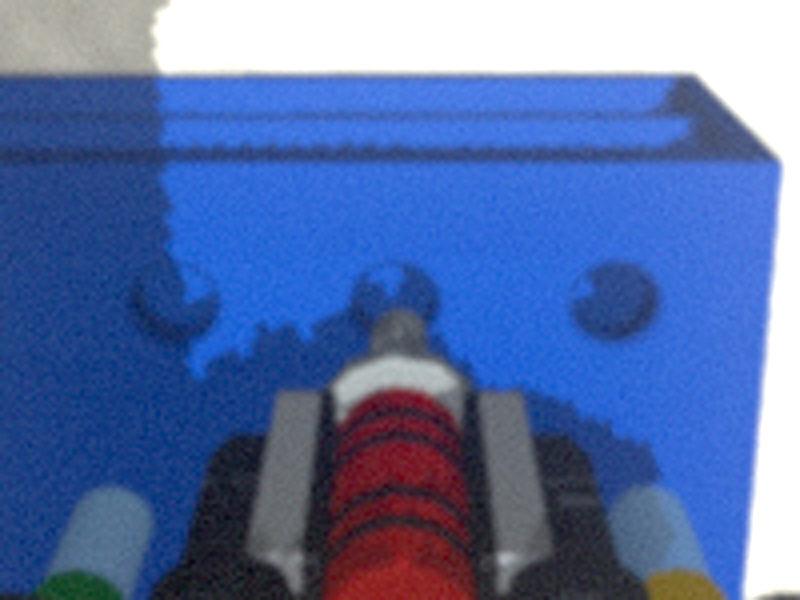

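The shank tip at crop (400,318) lines up with the well at (398,300). I'll lower it in and release.

```bash
python3 -m inch '{"dp":[[0.01,0,0.2],[0.01,0,0.4],[0.01,0,0.6],[0.01,0,0.75],[0.01,0,0.86],[0.01,0,0.88],[0.01,0,0.88]],"turn":[0,0,0,0,0,0,0],"jaw":[10,10,10,10,10,10,10]}' 40
python3 go.py 475.9 -171.6 91 65.5; python3 look.py w6; python3 - <<'E'
from h import *
f=load("w6.npz")
im=f["img"][190:340,220:420,::-1]; cv2.imwrite("pics/w6c.png",cv2.convertScaleAbs(cv2.resize(im,None,fx=4,fy=4,interpolation=cv2.INTER_CUBIC),alpha=1.5))
E
```

```text
time: 8.9
position: [476.0, -171.8, 91.3]
eef_rot: [0.001, 0.212, 0.977, 0.0]
ft_force: [-0.1, -0.3, -1.1]
finger_gap: 0.172
t 8.9 pos [ 476.  -171.8   91.3] F [-0.1 -0.3 -1.1] gap 14.7 j [ 0.    0.39  0.39  1.86 -0.18  0.93  1.62]
dp [0.005 0.003 0.007]
yaw 65.52 turn 0.00471641692311664 tilt 0.1
8.9 [ 476.  -171.8   91.3] [0.414 0.91  0.001] [ 0.    0.39  0.39  1.86 -0.18  0.93  1.62] [-0.1 -0.3 -1.1] 0.1717331794667286
```

View pics/w6c.png

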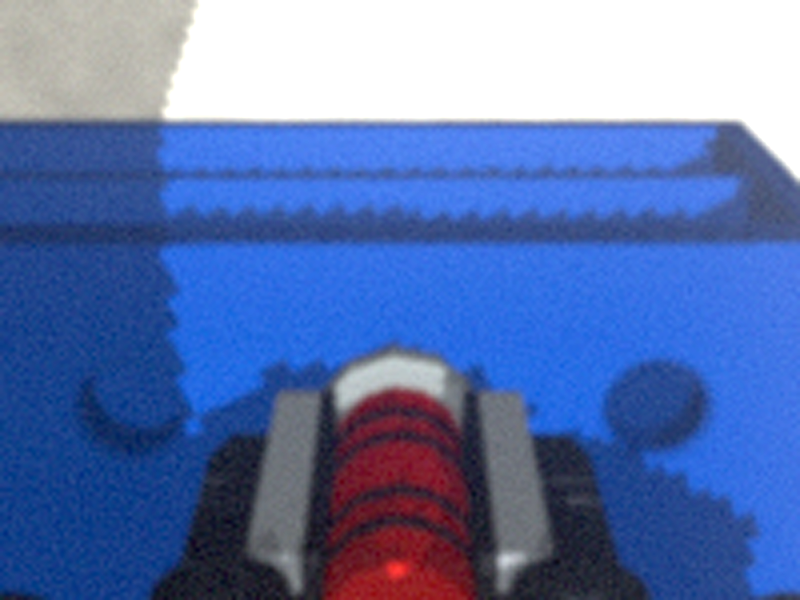

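```bash
python3 -m inch '{"dp":[[0,0,0],[0,0,0],[0,0,0],[0,0,0],[0,0,0],[0,0,0]],"turn":[0,0,0,0,0,0],"jaw":[20,30,40,44,44,44]}'
python3 look.py w7
python3 -m inch '{"dp":[[0,0,-0.2],[0,0,-0.6],[0,0,-1.2],[0,0,-1.9],[0,0,-2.4],[0,0,-2.5],[0,0,-2.5]],"turn":[0,0,0,0,0,0,0],"jaw":[44,44,44,44,44,44,44]}'
python3 look.py w8
```

```text
time: 9.7
position: [476.1, -171.8, 91.4]
eef_rot: [0.001, 0.212, 0.977, 0.0]
ft_force: [0.7, -0.1, -0.1]
finger_gap: 0.514
9.7 [ 476.1 -171.8   91.4] [0.414 0.91  0.001] [ 0.    0.39  0.39  1.86 -0.18  0.93  1.62] [ 0.7 -0.1 -0.1] 0.5142046826652679
time: 10.62
position: [475.9, -171.8, 191.6]
eef_rot: [0.001, 0.212, 0.977, 0.0]
ft_force: [-0.5, -0.0, -0.2]
finger_gap: 0.517
10.625 [ 475.9 -171.8  191.6] [0.414 0.91  0.001] [-0.03  0.27  0.42  1.74 -0.12  1.16  1.57] [-0.5 -0.  -0.2] 0.5174978635627829
```

View pics/w8.png

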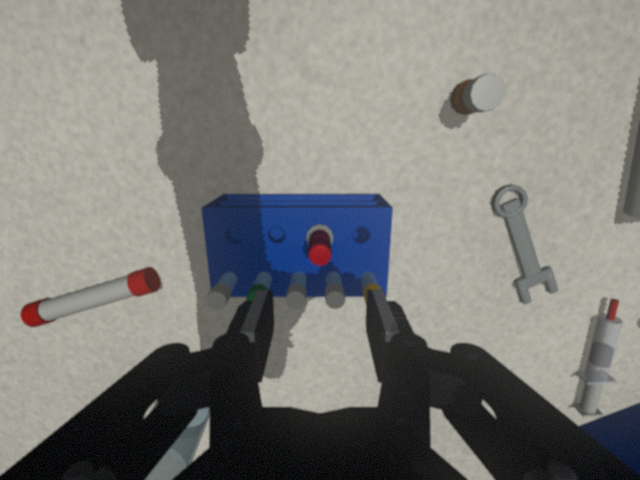

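The pin stands upright in the well, with its top at (319,254), and is let go. Now to the knob.

```bash
python3 - <<'E'
from h import *
f=load("w8.npz"); print("pin top at z106:",ray(f,319,255,106).round(1), np.nanmedian(cloud(f)[252:257,316:322],axis=(0,1)).round(1))
E
python3 go.py 547.9 192.8 180 71.46
```

```text
pin top at z106: [ 476.2 -172.   106. ] [ 475.5 -172.1  105.9]
t 10.68 pos [ 475.5 -171.6  191. ] F [ 0.5  0.2 -0.2] gap 43.9 j [-0.03  0.27  0.42  1.74 -0.12  1.16  1.57]
dp [2.127 9.042 0.28 ]
yaw 65.53 turn -1.186945133969644 tilt 0.06
```

```bash
python3 -m inch '{"dp":[[0.1,0.4,0],[0.3,1.3,0],[0.6,2.5,0],[0.9,3.7,0],[1.1,4.9,0.1],[1.4,6.1,0.2],[1.7,7.2,0.28],[1.9,8.2,0.28],[2.1,8.8,0.28],[2.13,9.04,0.28],[2.13,9.04,0.28],[2.13,9.04,0.28],[2.13,9.04,0.28]],"turn":[0,-0.1,-0.3,-0.5,-0.7,-0.9,-1.1,-1.2,-1.2,-1.2,-1.2,-1.2,-1.2],"jaw":[44,44,44,44,44,44,44,44,44,44,44,44,44]}'
python3 go.py 547.9 192.8 106 71.46; python3 look.py w9
```

```text
time: 12.3
position: [547.9, 191.1, 180.1]
eef_rot: [0.001, 0.162, 0.987, 0.0]
ft_force: [-0.5, 0.5, -0.7]
finger_gap: 0.512
t 12.3 pos [547.9 191.1 180.1] F [-0.5  0.5 -0.7] gap 43.7 j [-0.52  0.42  0.22  1.54 -0.09  1.19  0.96]
dp [0.015 0.04  1.854]
yaw 71.38 turn -0.01599520763226394 tilt 0.06
12.3 [547.9 191.1 180.1] [0.319 0.948 0.   ] [-0.52  0.42  0.22  1.54 -0.09  1.19  0.96] [-0.5  0.5 -0.7] 0.512241549945186
```

View pics/w9.png

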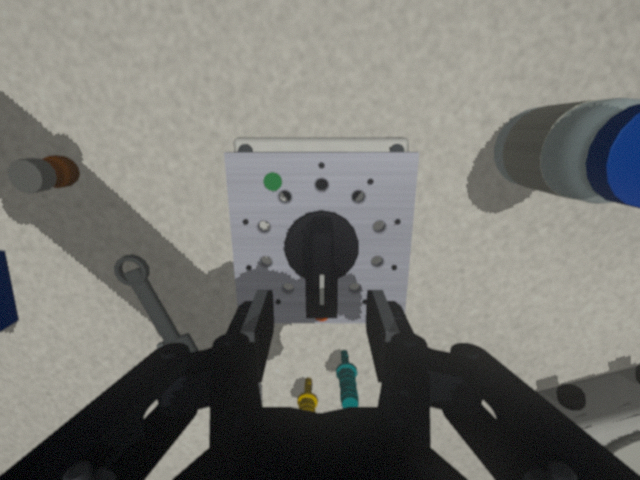

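The bar is centred between the jaws and the knob is still at orange. I'll descend and grip it.

```bash
python3 -m inch '{"dp":[[0.015,0.04,0.3],[0.015,0.04,0.8],[0.015,0.04,1.3],[0.015,0.04,1.7],[0.015,0.04,1.85],[0.015,0.04,1.85],[0.015,0.04,1.85],[0.015,0.04,1.85],[0.015,0.04,1.85],[0.015,0.04,1.85]],"turn":[0,0,0,0,0,0,0,0,0,0],"jaw":[44,44,44,44,44,40,25,10,8,8]}' 80
python3 go.py 547.9 192.8 106 71.46
```

```text
time: 13.6
position: [548.3, 192.5, 107.2]
eef_rot: [0.001, 0.162, 0.987, -0.0]
ft_force: [-2.9, -1.4, 6.0]
finger_gap: 0.151
t 13.6 pos [548.3 192.5 107.2] F [-2.9 -1.4  6. ] gap 12.9 j [-0.52  0.49  0.21  1.63 -0.11  1.04  0.97]
dp [0.012 0.005 0.031]
yaw 71.38 turn -0.0159402446048972 tilt 0.12
```

```bash
python3 -m inch '{"dp":[[0,0,0],[0,0,0],[0,0,0],[0,0,0],[0,0,0],[0,0,0],[0,0,0]],"turn":[0.6,1.8,3.2,4.6,6.0,7.2,7.2],"jaw":[8,8,8,8,8,8,8]}' 80
python3 go.py 547.9 192.8 106 35.46
```

```text
time: 14.48
position: [548.3, 192.3, 107.4]
eef_rot: [0.001, 0.458, 0.889, 0.0]
ft_force: [-1.6, -2.2, 1.4]
finger_gap: 0.15
t 14.47 pos [548.3 192.3 107.4] F [-1.6 -2.2  1.4] gap 12.8 j [-0.62  0.5   0.35  1.63 -0.19  1.04  0.41]
dp [ 0.016 -0.     0.034]
yaw 35.43 turn -0.005985622708419669 tilt 0.13
```

```bash
python3 -m inch '{"dp":[[0,0,0],[0,0,0],[0,0,0],[0,0,0],[0,0,0],[0,0,0],[0,0,0],[0,0,0],[0,0,0],[0,0,0],[0,0,0],[0,0,0],[0,0,0],[0,0,0],[0,0,0],[0,0,0],[0,0,0],[0,0,0],[0,0,0]],"turn":[0.6,1.8,3.1,4.4,5.7,7,8.3,9.6,10.9,12.2,13.5,14.8,16.1,17.4,18.7,20,21.1,21.6,21.6],"jaw":[8,8,8,8,8,8,8,8,8,8,8,8,8,8,8,8,8,8,8]}' 80
python3 go.py 547.9 192.8 106 107.46; python3 look.py w10
```

```text
time: 16.85
position: [547.9, 192.3, 107.3]
eef_rot: [0.001, 0.988, 0.153, 0.001]
ft_force: [-3.4, -1.3, 2.6]
finger_gap: 0.147
t 16.85 pos [547.9 192.3 107.3] F [-3.4 -1.3  2.6] gap 12.5 j [-0.91  0.59  0.79  1.64 -0.46  1.1  -1.25]
dp [ 0.005 -0.011  0.033]
yaw -72.45 turn 0.01829017588099191 tilt 0.09
16.85 [547.9 192.3 107.3] [ 0.302 -0.953  0.001] [-0.91  0.59  0.79  1.64 -0.46  1.1  -1.25] [-3.4 -1.3  2.6] 0.14650668389592003
```

View pics/w10.png

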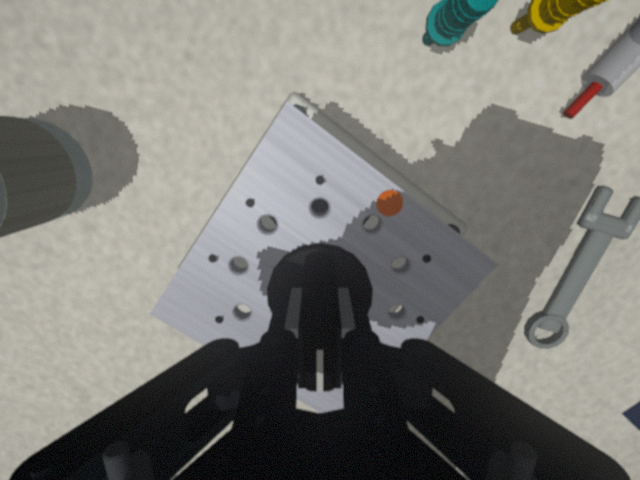

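The orange spot is now at (390,203), four holes clockwise of the tab's opposite as expected, and the bar is in line with the jaws. I'll release and lift to look.

```bash
python3 -m inch '{"dp":[[0,0,0],[0,0,0],[0,0,0],[0,0,0],[0,0,-0.5],[0,0,-1.2],[0,0,-2.0],[0,0,-2.6],[0,0,-2.7],[0,0,-2.7]],"turn":[0,0,0,0,0,0,0,0,0,0],"jaw":[20,35,44,44,44,44,44,44,44,44]}' 40
python3 go.py 476 -172 190 65.5; python3 look.py w11
```

```text
time: 18.15
position: [547.4, 192.4, 214.7]
eef_rot: [0.0, 0.988, 0.153, 0.0]
ft_force: [0.2, -1.0, -0.6]
finger_gap: 0.515
t 18.15 pos [547.4 192.4 214.7] F [ 0.2 -1.  -0.6] gap 44.0 j [-0.94  0.49  0.85  1.5  -0.37  1.32 -1.32]
dp [-4.449  8.149  0.623]
yaw -72.46 turn 8.408836561565966 tilt 0.05
18.15 [547.4 192.4 214.7] [ 0.301 -0.953  0.001] [-0.94  0.49  0.85  1.5  -0.37  1.32 -1.32] [ 0.2 -1.  -0.6] 0.5154166997599398
```

View pics/w11.png

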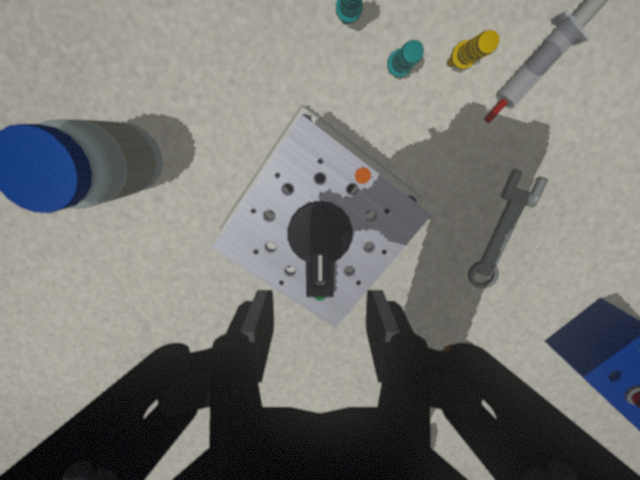

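The tab is now over the green mark at (320,296) and its hole is at (320,284). I'll measure that hole.

```bash
python3 - <<'E'
from h import *
f=load("w11.npz"); im=f["img"][150:320,235:405,::-1]
cv2.imwrite("pics/w11c.png",cv2.convertScaleAbs(cv2.resize(im,None,fx=3.5,fy=3.5,interpolation=cv2.INTER_CUBIC),alpha=2))
im=f["img"][265:305,300:340,::-1]
cv2.imwrite("pics/w11d.png",cv2.convertScaleAbs(cv2.resize(im,None,fx=12,fy=12,interpolation=cv2.INTER_CUBIC),alpha=3))
E
```

```text
(no output)
```

View pics/w11c.png

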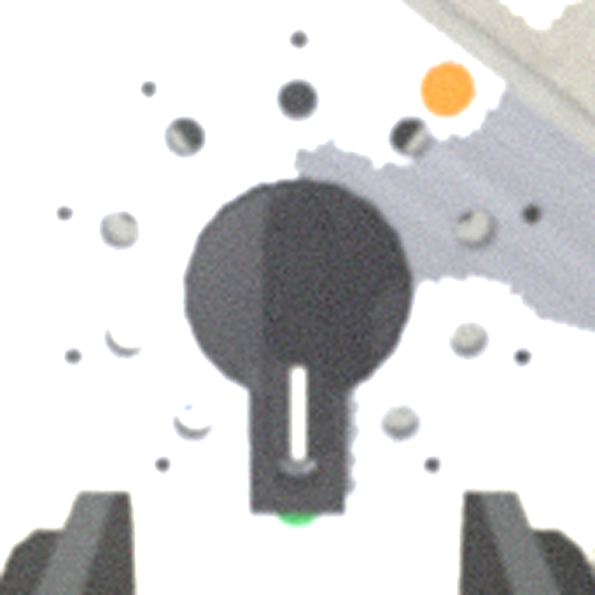

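View pics/w11d.png

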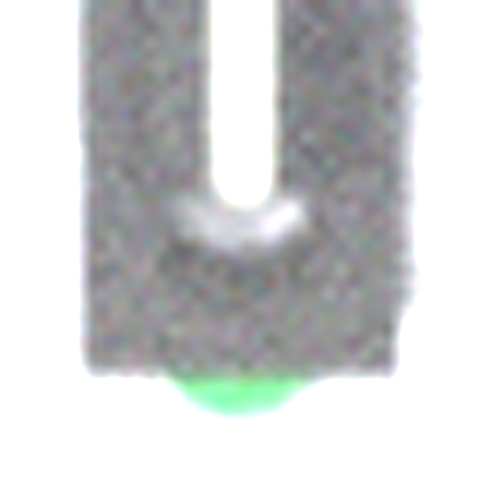

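```bash
python3 - <<'E'
from h import *
from scipy.optimize import least_squares
f=load("w11.npz")
C=lambda u,v,z: ray(f,235+(u-1.25)/3.5,150+(v-1.25)/3.5,z)[:2]
px=[(193,421),(124,338),(119,230),(185,137),(298,100),(411,136),(474,229),(469,339),(401,422)]
W=np.array([C(u,v,74) for u,v in px]); k=np.arange(1,10)
def mod(p): a=p[2]-k*np.pi/5; return p[:2]+p[3]*np.c_[np.cos(a),np.sin(a)]
p=least_squares(lambda p:(mod(p)-W).ravel(),[548,193,-2.8,44]); r=p.fun; p=p.x
print("axis",p[:2].round(1),"green ang",np.degrees(p[2]).round(2),p[3].round(2),abs(r).max().round(2))
print("green",(p[:2]+44*np.array([np.cos(p[2]),np.sin(p[2])])).round(1))
e=[C(250,513,83),C(346,513,83)]; m=(e[0]+e[1])/2-p[:2]; print("tab end mid ang",np.degrees(np.arctan2(m[1],m[0])).round(2),np.linalg.norm(m).round(1))
E
python3 go.py 476 -172 190 65.5
```

```text
axis [548.6 192.6] green ang -162.53 43.81 0.26
green [506.6 179.4]
tab end mid ang -162.21 55.8
t 18.2 pos [547.  192.4 214.1] F [0.1 0.5 0. ] gap 44.2 j [-0.94  0.49  0.85  1.51 -0.37  1.32 -1.32]
dp [-4.439  8.151  0.614]
yaw -72.45 turn 8.409285721455428 tilt 0.08
```

Green hole estimates from two opposite camera yaws agree within 0.7 mm, at about (506.3,179.5). The tab is at −162.2° against −162.5° for the hole. Now to fetch the pin.

```bash
python3 -m inch '{"dp":[[-0.2,0.3,0],[-0.6,1.1,0],[-1.1,2.1,0],[-1.7,3.2,0.1],[-2.3,4.3,0.3],[-2.9,5.4,0.5],[-3.4,6.4,0.7],[-3.9,7.3,0.9],[-4.3,7.9,1.0],[-4.44,8.15,1.0],[-4.44,8.15,1.0],[-4.44,8.15,1.0],[-4.44,8.15,1.0]],"turn":[0.2,0.8,1.7,2.7,3.8,4.9,6.0,7.0,7.9,8.4,8.4,8.4,8.4],"jaw":[44,44,44,44,44,44,44,44,44,44,44,44,44]}' 40
python3 go.py 476 -172 90 65.5; python3 look.py w12
```

```text
time: 19.82
position: [476.6, -170.5, 174.5]
eef_rot: [0.0, 0.978, -0.21, -0.0]
ft_force: [-1.0, -0.2, 0.1]
finger_gap: 0.515
t 19.82 pos [ 476.6 -170.5  174.5] F [-1.  -0.2  0.1] gap 44.0 j [-0.5   0.44  1.09  1.77 -0.42  1.19 -1.28]
dp [0.004 0.039 2.113]
yaw -114.27 turn 0.045160792753404164 tilt 0.04
19.825 [ 476.6 -170.5  174.5] [-0.411 -0.912  0.001] [-0.5   0.44  1.09  1.77 -0.42  1.19 -1.28] [-1.  -0.2  0.1] 0.5148314309607972
```

View pics/w12.png

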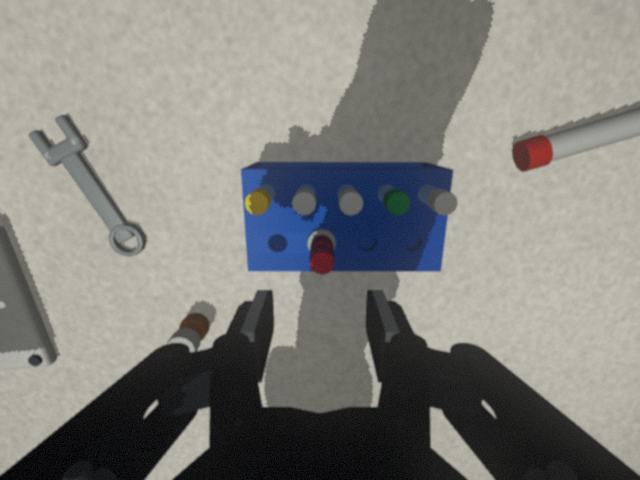

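The pin is upright at (321,262) between the jaws. I'll descend and grip.

```bash
python3 - <<'E'
from h import *
f=load("w12.npz"); print(ray(f,321.3,262,106).round(1))
E
python3 -m inch '{"dp":[[0,0.03,0.3],[0,0.04,0.8],[0,0.04,1.3],[0,0.04,1.7],[0,0.04,2.0],[0,0.04,2.1],[0,0.04,2.1],[0,0.04,2.1],[0,0.04,2.1],[0,0.04,2.1],[0,0.04,2.1]],"turn":[0,0,0,0,0,0,0,0,0,0,0],"jaw":[44,44,44,44,44,44,40,30,20,10,10]}' 60
python3 go.py 476 -172 90 65.5
```

```text
[ 477.9 -172.3  106. ]
time: 21.25
position: [476.2, -172.3, 91.1]
eef_rot: [0.0, 0.978, -0.21, 0.0]
ft_force: [0.0, 1.2, 3.9]
finger_gap: 0.166
t 21.25 pos [ 476.2 -172.3   91.1] F [0.  1.2 3.9] gap 14.1 j [-0.42  0.54  1.    1.87 -0.53  1.02 -1.19]
dp [-0.008 -0.005  0.028]
yaw -114.29 turn 0.04160710984304501 tilt 0.05
```

```bash
python3 -m inch '{"dp":[[0,0,-0.2],[0,0,-0.5],[0,0,-1.0],[0,0,-1.6],[0,0,-2.2],[0,0,-2.5],[0,0,-2.5],[0,0,-2.5]],"turn":[0,0,0,0,0,0,0,0],"jaw":[10,10,10,10,10,10,10,10]}' 60
python3 go.py 506.3 179.5 190 -72.5;python3 look.py w13
```

```text
time: 22.25
position: [475.6, -171.8, 190.3]
eef_rot: [0.0, 0.978, -0.21, -0.001]
ft_force: [0.1, 0.5, -0.8]
finger_gap: 0.167
t 22.25 pos [ 475.6 -171.8  190.3] F [ 0.1  0.5 -0.8] gap 14.3 j [-0.51  0.42  1.11  1.75 -0.4   1.22 -1.3 ]
dp [-2.913e+00 -8.321e+00  7.000e-03]
yaw -114.29 turn -8.357161101552858 tilt 0.06
22.25 [ 475.6 -171.8  190.3] [-0.411 -0.912  0.   ] [-0.51  0.42  1.11  1.75 -0.4   1.22 -1.3 ] [ 0.1  0.5 -0.8] 0.16701003231272274
```

View pics/w13.png

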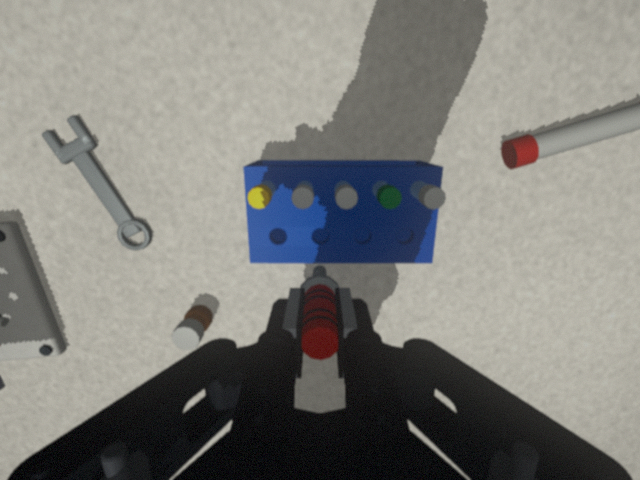

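```bash
python3 - <<'E'
from h import *
ims=[]
for n in ("w3","w13"):
    f=load(n+".npz"); im=f["img"][255:370,275:365,::-1]
    ims.append(cv2.convertScaleAbs(cv2.resize(im,None,fx=4.4,fy=5,interpolation=cv2.INTER_CUBIC),alpha=1.8))
cv2.imwrite("pics/cmp.png",np.hstack(ims))
for n in ("w3","w13"):
    f=load(n+".npz"); w=cloud(f,f["mount"]); hsv=cv2.cvtColor(f["img"],cv2.COLOR_RGB2HSV).astype(int)
    v,u=np.mgrid[:480,:640]
    m=((hsv[...,0]<8)|(hsv[...,0]>172))&(hsv[...,1]>120)&(hsv[...,2]>40)&(v>275)&(v<365)&(u>295)&(u<345)
    p=w[m]; print(n,"red px",u[m].min(),u[m].max(),v[m].min(),v[m].max())
    top=p[p[:,2]<np.nanmin(p[:,2])+1.5]; print(" top tool z",np.nanmin(p[:,2]).round(1),"n",len(top),"ctr",((np.nanmax(top,0)+np.nanmin(top,0))/2).round(1),np.nanmedian(top,0).round(1))
E
```

```text
w3 red px 300 339 288 361
 top tool z -18.7 n 61 ctr [  0.8   0.1 -17.9] [  0.9  -1.3 -17.4]
w13 red px 301 338 285 358
 top tool z -16.4 n 285 ctr [  1.1  -0.  -15.7] [  1.6  -0.6 -15.2]
```

View pics/cmp.png

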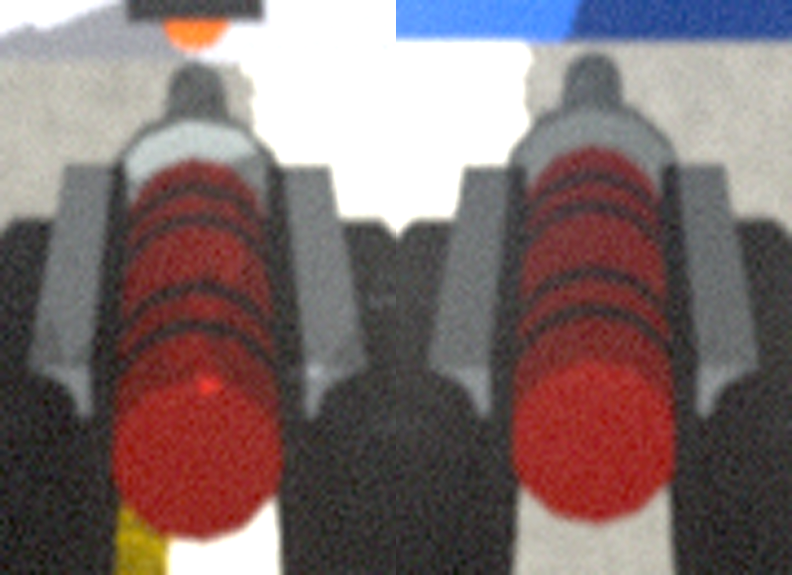

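```bash
python3 - <<'E'
from h import *
for n,u,v,z in (("w3",319.6,347,-16.4),("w13",319.6,343,-14.9),("w13 flange-low",319.9,0,0)):
    if v: f=load(n+".npz"); print(n,ray(f,u,v,z,f["mount"]).round(2))
f=load("w13.npz")
# predict where tip circle (r=4) at tool x0,z=-14.9+74 would appear
for x0 in (0,1,2): 
  z=-14.9+74
  print(x0,"tip far edge",np.round(proj(f,[x0-4,0,z],f["mount"]),1),"flange far edge",np.round(proj(f,[x0-11,0,z-30],f["mount"]),1),np.round(proj(f,[x0-11,0,z-34],f["mount"]),1),"top far/near",np.round(proj(f,[x0-8,0,-14.9],f["mount"]),1),np.round(proj(f,[x0+8,0,-14.9],f["mount"]),1))
E
```

```text
w3 [  0.05   0.12 -16.4 ]
w13 [ 1.28e+00  1.00e-02 -1.49e+01]
0 tip far edge [319.6 276.9] flange far edge [319.6 312.6] [319.6 316.6] top far/near [319.6 363. ] [319.6 327.9]
1 tip far edge [319.6 275.4] flange far edge [319.6 311. ] [319.6 314.9] top far/near [319.6 360.9] [319.6 325.7]
2 tip far edge [319.6 273.9] flange far edge [319.6 309.3] [319.6 313.2] top far/near [319.6 358.8] [319.6 323.4]
```

```bash
python3 go.py 505.4 179.2 165 -72.5
```

```text
t 22.3 pos [ 475.5 -171.8  190.2] F [ 0.6  0.2 -0.3] gap 14.2 j [-0.51  0.42  1.11  1.75 -0.4   1.22 -1.3 ]
dp [-2.928 -8.306  0.628]
yaw -114.29 turn -8.357385703505011 tilt 0.08
```

```bash
python3 -m inch '{"dp":[[-0.1,-0.3,0],[-0.4,-1.1,0],[-0.8,-2.2,0],[-1.2,-3.3,0],[-1.6,-4.4,0],[-2.0,-5.5,0],[-2.3,-6.5,0],[-2.6,-7.4,0.1],[-2.8,-8.0,0.3],[-2.93,-8.3,0.5],[-2.93,-8.3,0.63],[-2.93,-8.3,0.63],[-2.93,-8.3,0.63],[-2.93,-8.3,0.63]],"turn":[-0.2,-0.8,-1.7,-2.7,-3.8,-4.9,-6.0,-7.0,-7.9,-8.36,-8.36,-8.36,-8.36,-8.36],"jaw":[10,10,10,10,10,10,10,10,10,10,10,10,10,10]}' 60
python3 go.py 505.4 179.2 148 -72.5;python3 look.py w14; python3 - <<'E'
from h import *
f=load("w14.npz"); im=f["img"][180:360,220:420,::-1]
cv2.imwrite("pics/w14c.png",cv2.convertScaleAbs(cv2.resize(im,None,fx=3.3,fy=3.3,interpolation=cv2.INTER_CUBIC),alpha=1.8))
E
```

```text
time: 24.05
position: [505.6, 178.1, 165.4]
eef_rot: [-0.0, 0.988, 0.151, -0.0]
ft_force: [-0.0, -0.4, -1.5]
finger_gap: 0.165
t 24.05 pos [505.6 178.1 165.4] F [-0.  -0.4 -1.5] gap 14.1 j [-1.01  0.44  0.87  1.7  -0.36  1.17 -1.31]
dp [ 0.003 -0.027  0.435]
yaw -72.6 turn -0.01935714106930959 tilt 0.04
24.05 [505.6 178.1 165.4] [ 0.299 -0.954 -0.   ] [-1.01  0.44  0.87  1.7  -0.36  1.17 -1.31] [-0.  -0.4 -1.5] 0.16537180791244022
```

View pics/w14c.png

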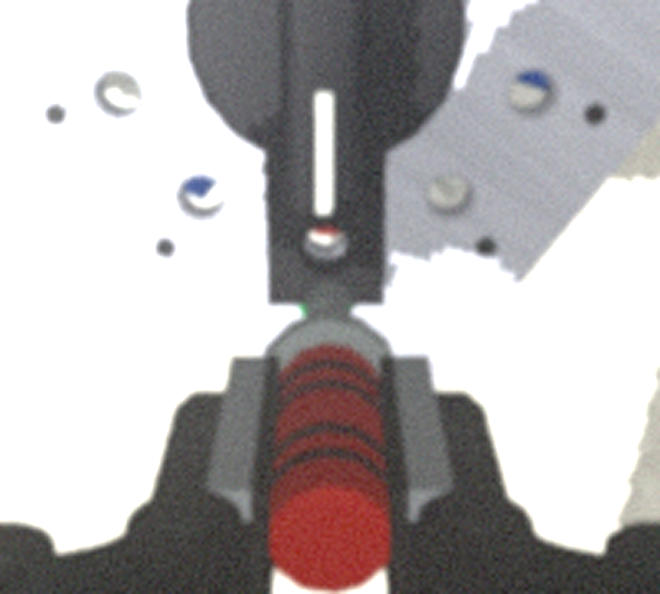

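The tab hole now shows clearly at crop (326,241), just ahead of the shank tip at (328,285). I'll compute the alignment.

```bash
python3 - <<'E'
from h import *
f=load("w14.npz"); s=load("w14_s.npz")
im=f["img"][238:275,300:337,::-1]; cv2.imwrite("pics/w14d.png",cv2.convertScaleAbs(cv2.resize(im,None,fx=15,fy=15,interpolation=cv2.INTER_CUBIC),alpha=1.8))
im=f["img"][310:370,290:350,::-1]; cv2.imwrite("pics/w14e.png",cv2.convertScaleAbs(cv2.resize(im,None,fx=9,fy=9,interpolation=cv2.INTER_CUBIC),alpha=1.8))
E
```

```text
(no output)
```

View pics/w14d.png

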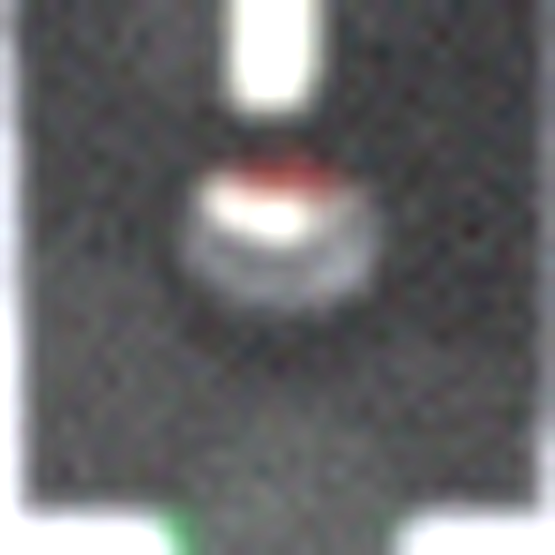

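View pics/w14e.png

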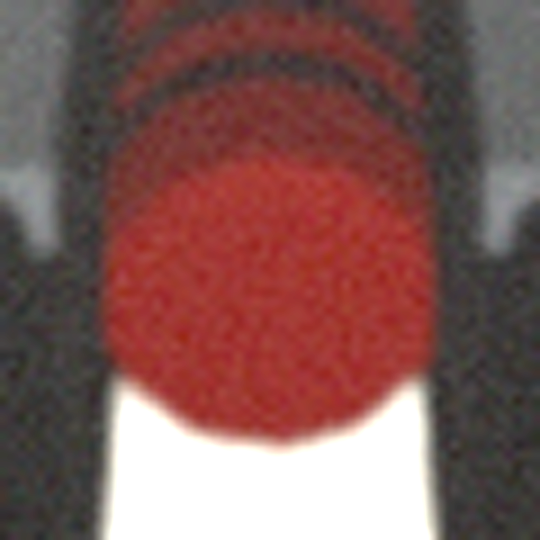

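```bash
python3 - <<'E'
from h import *
f=load("w14.npz"); s=load("w14_s.npz"); T=T_tool(s)
a=np.linspace(0,2*np.pi,60)
big=cv2.convertScaleAbs(cv2.resize(f["img"][238:275,300:337,::-1],None,fx=15,fy=15,interpolation=cv2.INTER_CUBIC),alpha=1.8)
def draw(c,z,r,col):
    P=np.array([proj(f,[c[0]+r*np.cos(t),c[1]+r*np.sin(t),z]) for t in a])
    print(col,"u",P[:,0].min().round(1),P[:,0].max().round(1),"v",P[:,1].min().round(1),P[:,1].max().round(1))
    Q=((P-[300,238]+.5)*15-.5).astype(np.int32); cv2.polylines(big,[Q.reshape(-1,1,2)],True,col,1)
c=np.array([506.4,179.5])
draw(c,83,4.75,(0,255,255)); draw(c,75,4.75,(0,180,180)); draw(c,74,4.5,(255,255,0)); draw(c,66,4.5,(255,100,0))
cv2.imwrite("pics/w14o.png",big)
print("hole from rim px", ray(f,318.2,254.7,83).round(2))
t=ray(f,319.5,342.7,-14.9,f["mount"]); print("pin tool",t.round(2),"world",(T@np.append(t,1)).round(2)[:3])
E
```

```text
(0, 255, 255) u 310.6 324.8 v 248.7 262.0
(0, 180, 180) u 310.9 324.7 v 244.8 257.8
(255, 255, 0) u 311.3 324.3 v 244.7 256.9
(255, 100, 0) u 311.6 324.2 v 241.1 253.0
hole from rim px [506.97 179.35  83.  ]
pin tool [  1.42   0.16 -14.9 ] world [507.02 178.38 180.29]
```

View pics/w14o.png

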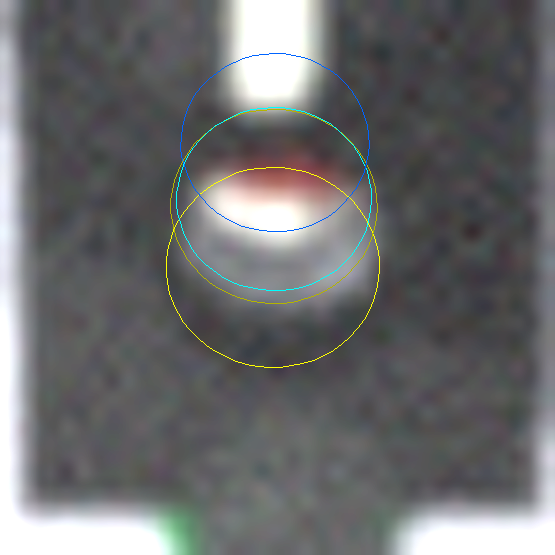

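```bash
python3 go.py 505.3 179.05 147 -72.5
python3 -m inch '{"dp":[[-0.003,-0.024,0.15],[-0.003,-0.024,0.35],[-0.003,-0.024,0.46],[-0.003,-0.024,0.46],[-0.003,-0.024,0.46]],"turn":[0,0,0,0,0],"jaw":[10,10,10,10,10]}' 60
python3 go.py 505.3 179.05 142 -72.5;python3 look.py w15; python3 - <<'E'
from h import *
f=load("w15.npz")
big=cv2.convertScaleAbs(cv2.resize(f["img"][235:305,285:355,::-1],None,fx=8,fy=8,interpolation=cv2.INTER_CUBIC),alpha=1.8)
cv2.imwrite("pics/w15c.png",big)
E
```

```text
t 24.1 pos [505.5 178.4 165.3] F [-0.4 -0.7 -0.8] gap 14.4 j [-1.01  0.44  0.87  1.7  -0.36  1.17 -1.31]
dp [ 0.    -0.017  0.458]
yaw -72.57 turn -0.014165296437195708 tilt 0.05
time: 24.72
position: [505.2, 179.3, 147.0]
eef_rot: [-0.0, 0.988, 0.152, -0.0]
ft_force: [-0.1, -0.1, -1.1]
finger_gap: 0.166
t 24.73 pos [505.2 179.3 147. ] F [-0.1 -0.1 -1.1] gap 14.1 j [-1.    0.46  0.85  1.72 -0.38  1.13 -1.3 ]
dp [-0.     0.006  0.124]
yaw -72.57 turn -0.01333462816942017 tilt 0.04
24.725 [505.2 179.3 147. ] [ 0.3   -0.954 -0.   ] [-1.    0.46  0.85  1.72 -0.38  1.13 -1.3 ] [-0.1 -0.1 -1.1] 0.1656188179949593
```

View pics/w15c.png

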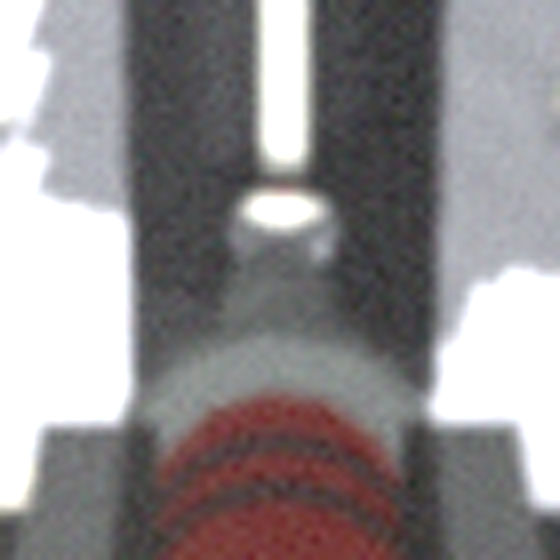

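Laterally the pin tip (235–332) is centred in the tab hole (230–338). I'll descend gently and feel for contact.

```bash
python3 -m inch '{"dp":[[0,0,0.04],[0,0,0.08],[0,0,0.12],[0,0,0.16],[0,0,0.16]],"turn":[0,0,0,0,0],"jaw":[10,10,10,10,10]}' 60
python3 go.py 505.3 179.05 138 -72.5
python3 -m inch '{"dp":[[0,0,0.03],[0,0,0.06],[0,0,0.09],[0,0,0.09]],"turn":[0,0,0,0],"jaw":[10,10,10,10]}' 60
python3 go.py 505.3 179.05 135 -72.5
```

```text
time: 25.4
position: [505.2, 179.2, 140.5]
eef_rot: [-0.0, 0.988, 0.152, -0.0]
ft_force: [-0.1, 0.5, -1.5]
finger_gap: 0.167
t 25.4 pos [505.2 179.2 140.5] F [-0.1  0.5 -1.5] gap 14.3 j [-0.99  0.47  0.85  1.73 -0.39  1.12 -1.29]
dp [0.001 0.006 0.063]
yaw -72.57 turn -0.013833157385221284 tilt 0.04
time: 25.9
position: [505.1, 179.2, 136.8]
eef_rot: [-0.0, 0.988, 0.151, -0.0]
ft_force: [1.0, -0.1, -0.8]
finger_gap: 0.171
t 25.9 pos [505.1 179.2 136.8] F [ 1.  -0.1 -0.8] gap 14.6 j [-0.99  0.48  0.85  1.74 -0.39  1.11 -1.29]
dp [0.004 0.006 0.045]
yaw -72.57 turn -0.014578488178935345 tilt 0.06
```

It's already about 5 mm into the tab hole with no contact force. Continuing.

```bash
python3 -m inch '{"dp":[[0,0,0.04],[0,0,0.08],[0,0,0.12],[0,0,0.15],[0,0,0.15]],"turn":[0,0,0,0,0],"jaw":[10,10,10,10,10]}' 60
python3 go.py 505.3 179.05 127 -72.5
```

```text
time: 26.52
position: [505.5, 179.1, 130.8]
eef_rot: [0.0, 0.988, 0.151, -0.0]
ft_force: [0.7, -0.5, -0.9]
finger_gap: 0.166
t 26.52 pos [505.5 179.1 130.8] F [ 0.7 -0.5 -0.9] gap 14.2 j [-0.99  0.48  0.84  1.74 -0.4   1.1  -1.28]
dp [-0.004 -0.     0.095]
yaw -72.58 turn -0.0159854839496262 tilt 0.01
```

```bash
python3 -m inch '{"dp":[[0,0,0.05],[0,0,0.1],[0,0,0.15],[0,0,0.2],[0,0,0.25],[0,0,0.3],[0,0,0.3]],"turn":[0,0,0,0,0,0,0],"jaw":[10,10,10,10,10,10,10]}' 60
python3 go.py 505.3 179.05 112 -72.5
```

```text
time: 27.4
position: [505.4, 179.0, 118.4]
eef_rot: [0.0, 0.988, 0.151, -0.0]
ft_force: [1.8, -0.4, -2.7]
finger_gap: 0.167
t 27.4 pos [505.4 179.  118.4] F [ 1.8 -0.4 -2.7] gap 14.3 j [-0.98  0.5   0.83  1.76 -0.41  1.07 -1.27]
dp [-0.002 -0.003  0.159]
yaw -72.59 turn -0.01722883122320127 tilt 0.03
```

```bash
python3 -m inch '{"dp":[[0,0,0.05],[0,0,0.1],[0,0,0.15],[0,0,0.17],[0,0,0.17]],"turn":[0,0,0,0,0],"jaw":[10,10,10,10,10]}' 60
python3 go.py 505.3 179.05 112 -72.5
```

```text
time: 28.02
position: [505.0, 178.9, 111.9]
eef_rot: [-0.0, 0.988, 0.151, -0.001]
ft_force: [-1.8, -0.2, 4.7]
finger_gap: 0.171
t 28.02 pos [505.  178.9 111.9] F [-1.8 -0.2  4.7] gap 14.6 j [-0.98  0.5   0.83  1.76 -0.42  1.06 -1.27]
dp [ 0.007 -0.001 -0.002]
yaw -72.58 turn -0.016845710369264567 tilt 0.06
```

```bash
python3 -m inch '{"dp":[[0,0,0.02],[0,0,0.04],[0,0,0.04]],"turn":[0,0,0],"jaw":[10,10,10]}' 60
python3 go.py 505.3 179.05 112 -72.5; python3 look.py w16; python3 - <<'E'
from h import *
f=load("w16.npz")
big=cv2.convertScaleAbs(cv2.resize(f["img"][235:365,255:385,::-1],None,fx=4.6,fy=4.6,interpolation=cv2.INTER_CUBIC),alpha=1.8)
cv2.imwrite("pics/w16c.png",big)
E
```

```text
time: 28.4
position: [505.1, 178.9, 111.7]
eef_rot: [-0.001, 0.988, 0.151, -0.001]
ft_force: [-2.9, -1.1, 10.5]
finger_gap: 0.165
t 28.4 pos [505.1 178.9 111.7] F [-2.9 -1.1 10.5] gap 14.1 j [-0.97  0.5   0.83  1.76 -0.42  1.06 -1.26]
dp [ 0.006 -0.002 -0.007]
yaw -72.59 turn -0.017170915055410775 tilt 0.09
28.4 [505.1 178.9 111.7] [ 0.299 -0.954 -0.001] [-0.97  0.5   0.83  1.76 -0.42  1.06 -1.26] [-2.9 -1.1 10.5] 0.16489621738256813
```

View pics/w16c.png

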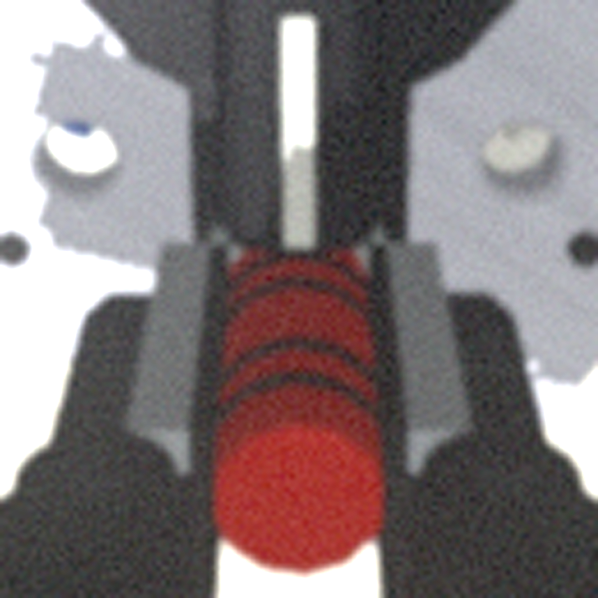

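The pin stalled at TCP z=111.7 (flange about 83) with 10 N, so it looks seated. I'll release, retreat and check.

```bash
python3 -m inch '{"dp":[[0,0,0],[0,0,0],[0,0,0],[0,0,0],[0,0,0],[0,0,-0.3],[0,0,-0.9],[0,0,-1.6],[0,0,-2.2],[0,0,-2.4],[0,0,-2.4]],"turn":[0,0,0,0,0,0,0,0,0,0,0],"jaw":[20,30,40,44,44,44,44,44,44,44,44]}' 
python3 look.py w17; python3 look.py s17 side; python3 look.py c17 scene; python3 - <<'E'
from h import *
f=load("w17.npz"); w=cloud(f)
hsv=cv2.cvtColor(f["img"],cv2.COLOR_RGB2HSV).astype(int)
m=((hsv[...,0]<8)|(hsv[...,0]>172))&(hsv[...,1]>120)&(hsv[...,2]>40)&(w[...,2]>85)&(np.hypot(w[...,0]-506,w[...,1]-179)<40)
p=w[m]; t=p[p[:,2]>np.nanmax(p[:,2])-4]; print("top",np.nanmedian(p[p[:,2]>124],0).round(1),m.sum(),((t.max(0)+t.min(0))/2).round(1))
a=f["img"][150:350,220:420,::-1]; b=load("s17.npz")["img"][160:260,235:335,::-1]
cv2.imwrite("pics/chk.png",cv2.convertScaleAbs(np.hstack([cv2.resize(a,(400,400),interpolation=cv2.INTER_CUBIC),cv2.resize(b,(400,400),interpolation=cv2.INTER_CUBIC)]),alpha=1.4))
E
```

```text
time: 29.82
position: [505.4, 178.9, 208.2]
eef_rot: [-0.001, 0.988, 0.151, -0.0]
ft_force: [-0.7, 0.1, -0.0]
finger_gap: 0.517
29.825 [505.4 178.9 208.2] [ 0.299 -0.954 -0.002] [-1.03  0.4   0.89  1.64 -0.33  1.26 -1.34] [-0.7  0.1 -0. ] 0.5171564101714364
29.875 [504.9 178.8 207.3] [ 0.299 -0.954 -0.001] [-1.03  0.4   0.89  1.64 -0.33  1.26 -1.34] [-0.1 -0.3  0.7] 0.5153902098899273
29.925 [504.5 178.8 206.9] [ 0.299 -0.954 -0.001] [-1.03  0.4   0.89  1.64 -0.33  1.26 -1.34] [-0.1  0.   0.2] 0.5154991385385663
top [506.  179.3 126.6] 314 [505.4 179.4 126.4]
```

View pics/chk.png

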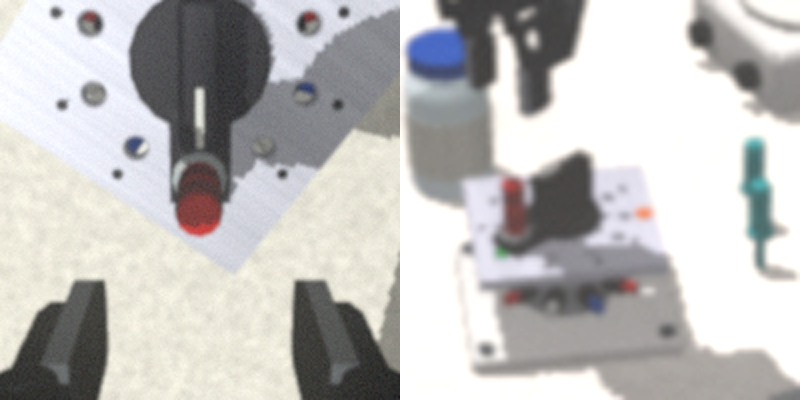

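View pics/c17.png

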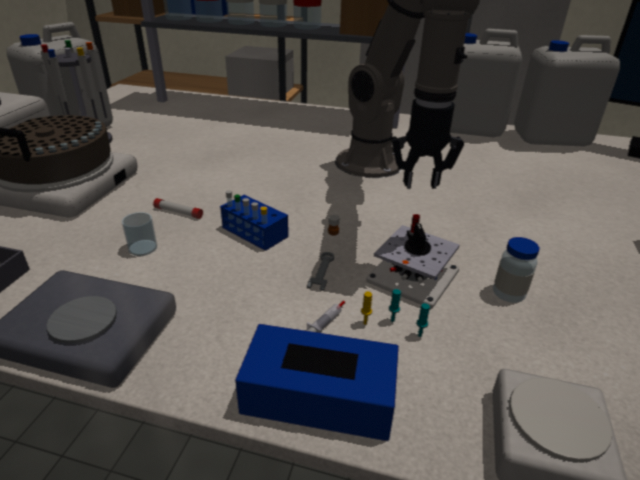

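The pin is home: its top is at z=126.6 (expected 127) and at (506.0,179.3) over the green hole. It stands upright on the tab, and everything else on the bench is where it was. Handing in.

```bash
python3 - <<'E'
from plant import bot
print(bot.hand_in()); print(bot.observe()["time"])
E
```

```text
the job is handed in; nothing more can be done
None
the job is handed in; nothing more can be done
```

The job is done and was handed in at about 30 s of the 72 s allowed; the hand-in reported no verdict.

- **What I did:** I pulled the red pin and stood it, let go, in the empty well at rack y = +17 mm. I then turned the knob 144° clockwise to the green mark, and put the pin back through the tab and the plate and let go.
- **Pin home:** With the gripper clear and open, the pin's top measured z = 126.6 mm, against 127 mm expected when home. It measured (506.0, 179.3) mm, and my green-hole estimate is (506.4, 179.4). It looked upright, though I did not measure the lean.
- **Force:** The highest wrist reading during insertion was about 10 N, when I pressed the flange onto the tab. I checked this between moves, not continuously.
- **Rest of the bench:** The last scene picture showed the other things where they had been.
- **Small disagreements:** The pin standing in the rack measured 1.7 mm apart in two opposite wrist views, and the green hole differed by 0.7 mm between two views. I allowed for both before inserting the pin.

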